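# Square a tube against the angle-iron rail and the end stop

## Robot

A 6-joint arm with a two-finger parallel gripper is mounted at the origin on the work surface. World frame = base frame: x ahead of the robot, y to its left, z up, the work surface at z = 0. Lengths are in mm, angles in rad, forces in N, time in s.
With the tool pointing down it reaches from about 275 to 825 mm from the base axis. Payload 4.9 kg.
Tool frame: the origin (TCP) lies at the very end of the fingers, on their centre line; the grasp point (between the pads) lies 19 mm behind it; z points along the fingers, y is the direction in which the jaws open and shut (so a half turn about z gives the same grasp; the last joint's range is limited). The gripper opens to 85 mm and grips with 20 to 120 N. Pads are 22 mm wide; open, the fingers measure 114 mm over their backs; the gripper's body (76 mm by 85 mm) begins 54 mm behind the grasp point. The pads swing forward as they close: fully open they stand 13 mm farther back than shut.
Start: joints at [-1.397, 0.326, -0.193, 1.052, 0, 1.437], TCP at [166.641, -524.165, 231.281] pointing down, gripper open.
Joint ranges: [-2.65, 2.65], [-0.97, 1.79], [-1.3, 1.35], [-1.93, 2.1], [-1.47, 1.37], [-3.14, 3.14]. Speed limits (rad/s): [2.57, 2.57, 3.14, 3.14, 3.14, 3.14].

## Interface

Orientations are given as [roll, pitch, yaw] about the fixed x, y, z axes, in that order (R = Rz(yaw) Ry(pitch) Rx(roll)).
In Python, from bench import bot, solve_ik, imaging gives the robot as it stands. Calls block until the motion is done:
- bot.move_ptp(position, orientation): joint-space move of the TCP to a pose.
- bot.movel(position, rot=None, max_speed=150, threshold=None): straight line of the TCP; rot=None keeps the orientation; max_speed is the mean speed in mm/s. With threshold (N) it stops when the force on the tool has changed by that much, and returns True; else False.
- bot.move_j(angles): joint-space move.
- bot.grip(opening, effort=None): opening from 0.0 (shut) to 1.0 (fully open); effort is the grip in N (None keeps the last); returns when the fingers have stopped.
- bot.dwell(seconds).
- solve_ik(position, orientation): joint angles nearest the present ones, or None.
- bot.get_state(): the state.
- imaging.capture(name): name is "scene" or "top"; returns the picture (400x640x3 uint8, blue, green, red); there is no depth.
- imaging.camera_model(name): a dict with "K" (3x3 intrinsics, pixels), "position" and "rotation" of the camera in the world. Camera axes: x right, y up, looking along -z (the intrinsics and any distortion apply to the point x, -y, -z); pixel columns grow to the right and rows downward; lengths in mm; the calibration is good to about 2 mm. A picture is of the moment at which its call begins. camera_model takes no time and is no camera call.
A pose or a line that the arm cannot do raises bot.IKError and nothing moves.
- bot.sign_off(): hands the job in, once; it reports no verdict.
The state is a dict: "t": time; "qpos": joint angles; "joint_velocities": joint speeds; "effort": joint torques, N m; "tcp_pos": TCP position; "orientation": TCP orientation; "contact_force": force on the tool from outside, world axes, zero at the start; "wrist_torque": the same for the moment, N m; "opening": opening from 0.0 (shut) to 1.0 (fully open).
Only numpy, scipy, OpenCV 4.12 (cv2) and the standard library are available. Lean on these libraries where they do the work, as an engineer would, in place of code of your own. Each camera call takes 0.05 s, during which the arm holds its last target.

## Task

On the welding bench, push the long square tube sideways at its two ends, a bit at a time, until its whole length lies flush against the upright face of the angle-iron rail and press it home there; then push it along the rail until its end is pressed against the stop block, and leave it flush against both. Slide it on the bench without lifting it, feel your way gently (each time lean on it for a moment with about 15 N, and never press rail or stop with more than 25 N), and keep off the bracket in the middle of the tube, which is only tack-welded. Leave everything else on the bench where it is.

Things in the scene. Friction and masses are not known exactly. Their poses are not given: they have to be found in the camera images.
- tube: Long steel square tube, 40 x 40 x 260 mm, about 0.65 kg, loose on the bench, bracket in the middle of its near side. Origin: centre of underside. y along it, z up, x across it: the face for the rail is at x +20 mm, the face to push at x -20 mm. Starts 10 mm or more off the rail, skewed up to 0.3 rad. Friction unknown: sliding all of it takes 2 to 6 N.
- lug: Bracket tack-welded to the middle of the tube's near face, not to be touched by the robot: reaches 32 mm either side of the tube's middle, 28 mm out from the face, 4 to 36 mm above the bench. Origin on that face, mid-length, 20 mm up; axes as the tube's.
- tube_left (a point): Lower corner of the tube's rail-side face at its +y end (tube frame x +20, y +130, z 0 mm).
- tube_right (a point): Lower corner of the tube's rail-side face at its -y end (tube frame x +20, y -130, z 0 mm).
- rail: Angle iron, 440 mm long, bolted down, rigid, beyond the tube seen from the robot. Origin: foot of its upright face, mid-length. The face is its plane x = 0, 40 mm high, 5 mm thick; y along it (220 mm each way), x into the rail, away from the tube. Its other leg lies behind the face, 40 mm deep, 5 mm thick, with bolt heads up to 14 mm high.
- stop: Steel block, rigid, bolted down near the rail's +y end: 60 mm out from the rail's face, 30 mm along it, 40 mm high, bolt head up to 49 mm. Origin: foot of the side facing the tube's end, where it meets the rail's face; axes as the rail's. The tube's +y end goes against its plane y = 0.
- offcut: Bystander: short offcut of the same square tube, 40 x 40 x 110 mm, beyond the stop. Origin: centre of underside; y along it.
- wrench: Bystander: flat steel wrench, about 180 mm long, under 15 mm high, lying past the rail's -y end. Origin: underside, x along it.
- mallet: Bystander: rubber mallet with yellow and black handle, 60 mm high, 310 mm long. Origin under the middle of its head; handle along its -x.
- gclamp: Bystander: grey G-clamp lying flat near the robot on its right, 160 x 130 mm, 24 mm high. Origin: its middle, underside.
- can: Bystander: metal can, 66 mm across, 100 mm high, behind the rail. Origin: centre of underside.
- roundbar: Bystander: short piece of round bar, 28 mm across, 120 mm long, lying near the robot on its left. Origin: underside, x along it.
Mind the look-alikes: they are no part of the job. Leave any purple or turquoise look-alike of the stop alone.

How it is judged:
By the outcome, as a careful person would: the job done as asked, in the order asked, and still so for the second after the job is handed in, with the robot touching nothing.
It also fails if it takes over 72 s, if anything falls off the work surface, if the arm or the gripper's body presses on something with over 40 N, if the wrist force passes 120 N, or if a joint passes its speed limit or range.

## Working session

There is one attempt and no reset: what is moved stays moved. The work goes in short steps, each a Python script; the robot and the scene stay as the last script left them, time stands still between calls to the robot, and variables do not carry over. Pictures are saved under pics/ and viewed, and the job is handed in when it is done.

```bash
mkdir -p pics; ls; python3 - <<'E'
from bench import bot, imaging
import cv2, numpy as np
for n in("scene","top"):
    im=imaging.capture(n); cv2.imwrite(f"pics/{n}0.png",im)
    m=imaging.camera_model(n); print(n,{k:np.array(v).round(3).tolist() if not isinstance(v,str) else v for k,v in m.items()})
s=bot.get_state(); print(s['t'],s['contact_force'],s['orientation'])
E
```

```text
pics
scene {'K': [[411.516, 0.0, 322.811], [0.0, 411.516, 204.839], [0.0, 0.0, 1.0]], 'position': [850.907, 714.007, 980.178], 'rotation': [0.636, -0.003, 2.682]}
top {'K': [[425.142, 0.0, 317.208], [0.0, 425.142, 197.454], [0.0, 0.0, 1.0]], 'position': [435.128, 104.928, 1378.342], 'rotation': [0.073, -0.004, -1.548]}
0.1 [-0.37989727 -0.35142662 -0.08299592] [-3.14004405e+00 -2.03286283e-04  3.07835494e-01]
```

View pics/scene0.png

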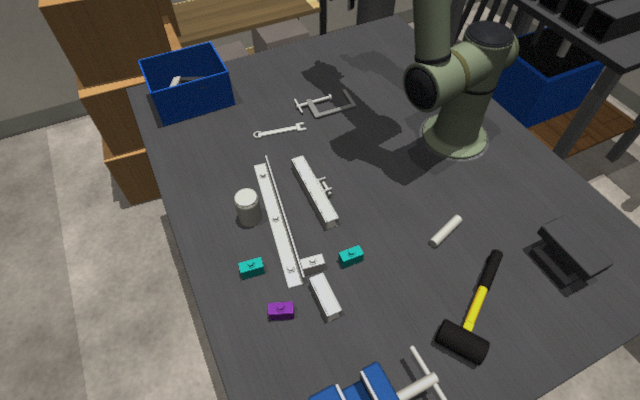

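View pics/top0.png

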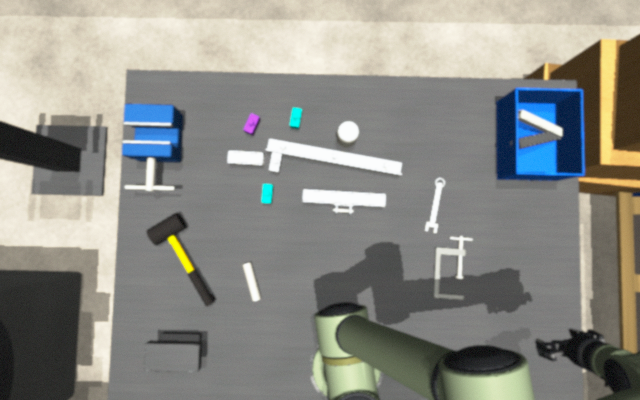

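The top picture shows the tube at about (344,198), with its lug at (343,208) facing the robot. The rail runs from (268,146) to (401,168), and the white stop is at (275,160). 

Candidates:
- **Tube:** the long piece at (344,198) is the tube. The offcut at (245,158) is short and beyond the stop. The white bar in the bin at (540,124) and the round bar at (251,281) are not part of the job.
- **Stop:** the white block at (275,160) touches the rail, so it is the stop. The turquoise blocks at (267,194) and (295,117) and the purple one at (251,124) are look-alikes.

```bash
cat > h.py <<'E'
import numpy as np, cv2
from scipy.spatial.transform import Rotation as R
from bench import bot, imaging, solve_ik
def cam(n):
    m=imaging.camera_model(n); r=np.array(m['rotation'])
    Rm=R.from_euler('xyz',r).as_matrix() if r.shape==(3,) else r
    return np.array(m['K']),np.array(m['position']),Rm,m
def proj(n,P):
    K,p,Rm,_=cam(n); c=(np.atleast_2d(P)-p)@Rm
    c=c*[1,-1,-1]; q=c@K.T; return q[:,:2]/q[:,2:]
def unproj(n,uv,z):
    K,p,Rm,_=cam(n); uv=np.atleast_2d(uv).astype(float)
    d=np.c_[uv,np.ones(len(uv))]@np.linalg.inv(K).T*[1,-1,-1]@Rm.T
    t=(z-p[2])/d[:,2]; return p+d*t[:,None]
def crop(n,im,x0,y0,x1,y1,f,name):
    c=cv2.resize(im[y0:y1,x0:x1],None,fx=f,fy=f,interpolation=cv2.INTER_CUBIC)
    cv2.imwrite(name,c)
def rect(n,im,x0,x1,y0,y1,z,s,name):
    # rectified: column grows with -y (right), row grows with -x
    W=int((y1-y0)*s);H=int((x1-x0)*s)
    w=np.array([[x1,y1,z],[x1,y0,z],[x0,y0,z],[x0,y1,z]],float)
    Hm=cv2.getPerspectiveTransform(np.float32([[0,0],[W,0],[W,H],[0,H]]),proj(n,w).astype(np.float32))
    o=cv2.warpPerspective(im,Hm,(W,H),flags=cv2.INTER_CUBIC|cv2.WARP_INVERSE_MAP)
    cv2.imwrite(name,o); return o
E
python3 - <<'E'
from h import *
print(cam("top")[3].keys(), {k:v for k,v in cam("top")[3].items() if k not in("K","position","rotation")})
print(proj("top",[[0,0,0],[166,-524,231]]),proj("scene",[[0,0,0]]))
for n in("top","scene"):
    im=cv2.imread(f"pics/{n}0.png")
    if n=="top": crop(n,im,220,120,420,240,4,"pics/topc.png")
    else: crop(n,im,220,140,380,330,3,"pics/scenec.png")
E
```

```text
dict_keys(['K', 'position', 'rotation']) {}
[[345.60623241 367.13272942]
 [550.63536235 335.68008675]] [[453.77001246 135.48629303]]
```

View pics/topc.png

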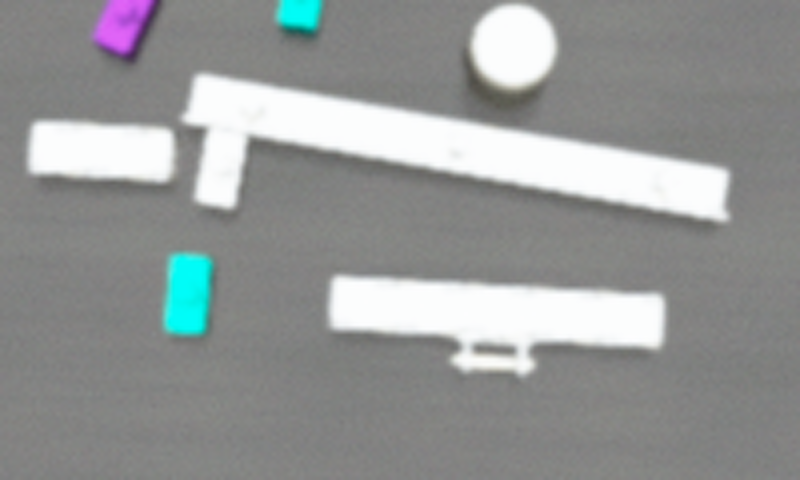

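View pics/scenec.png

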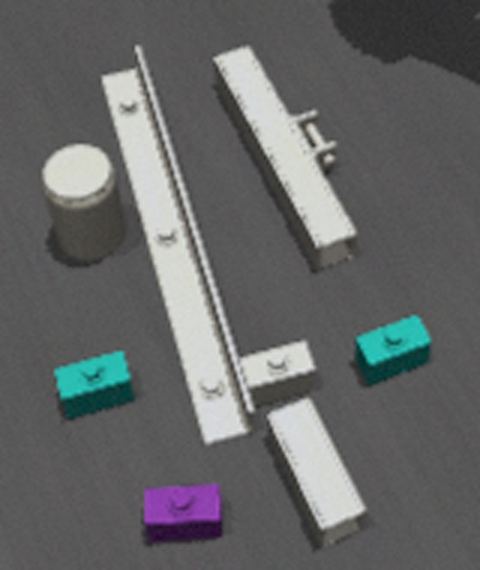

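```bash
python3 - <<'E'
from h import *
T=lambda a:np.array(a)/4+[220,120]
S=lambda a:np.array(a)/3+[220,140]
np.set_printoptions(precision=1,suppress=True)
print("tube top: +y rail,-y rail,-y near,+y near"); print(unproj("top",T([[331,276],[664,294],[663,348],[329,330]]),40))
print(unproj("scene",S([[318,248],[214,60],[248,47],[355,234]]),40))
print("rail face top edge +y,-y"); print(unproj("top",T([[182,122],[728,220]]),40)); print(unproj("scene",S([[252,410],[140,46]]),40))
print("stop top: rail/tube corner, out tube, out far"); print(unproj("top",T([[246,136],[236,208],[196,204]]),40)); print(unproj("scene",S([[240,357],[306,342],[316,371],[251,388]]),40))
print("lug");print(unproj("top",T([[450,360],[536,366]]),30))
print("turq");print(unproj("top",T([[165,333],[207,333],[210,255],[168,255]]),40))
E
```

```text
tube top: +y rail,-y rail,-y near,+y near
[[ 558.1  148.5   40. ]
 [ 550.  -114.8   40. ]
 [ 507.3 -114.5   40. ]
 [ 515.4  149.    40. ]]
[[ 559.8  150.9   40. ]
 [ 551.5 -105.    40. ]
 [ 512.5 -106.2   40. ]
 [ 522.1  152.    40. ]]
rail face top edge +y,-y
[[ 678.3  270.1   40. ]
 [ 610.1 -164.9   40. ]]
[[ 682.8  272.8   40. ]
 [ 612.6 -157.    40. ]]
stop top: rail/tube corner, out tube, out far
[[668.2 218.9  40. ]
 [610.4 225.1  40. ]
 [612.9 256.9  40. ]]
[[670.9 222.5  40. ]
 [613.3 234.4  40. ]
 [618.2 263.6  40. ]
 [674.9 253.8  40. ]]
lug
[[494.4  52.8  30. ]
 [491.2 -15.6  30. ]]
turq
[[510.  278.1  40. ]
 [510.8 245.   40. ]
 [572.6 244.6  40. ]
 [571.8 277.7  40. ]]
```

```bash
cat >> h.py <<'E'
np.set_printoptions(precision=2,suppress=True)
O=np.array([646.,55.]); YAW=-0.160; PITCH=-0.06
cx=np.array([np.cos(YAW),np.sin(YAW)]); cy=np.array([-np.sin(YAW),np.cos(YAW)])
def W(rx,ry,z): return [*(O+rx*cx+ry*cy),z]
def RF(p): d=np.array(p[:2])-O; return np.array([d@cx,d@cy,*p[2:]])
def F(): 
    f=np.array(bot.get_state()['contact_force']); return np.array([f[:2]@cx,f[:2]@cy,f[2]])
def st(m=""):
    s=bot.get_state(); print(m,"t%.2f"%s['t'],"tcp",RF(s['tcp_pos']),"F",F())
def here(): return RF(bot.get_state()['tcp_pos'])
ROT=[np.pi,PITCH,YAW]
E
python3 - <<'E'
from h import *
for n,u in dict(wr=[[440,180],[431,230]],rb=[[244,262],[258,300]],gc=[[437,250],[470,240],[440,298]],can=[[348,131]]).items(): 
    w=unproj("top",u,20); print(n,w,[RF(a) for a in w])
for p in [(558,150),(551,-110),(518,151),(510,-110)]: print(RF(np.array(p)))
for p in [W(-165,60,100),W(-165,60,12),W(-20,-210,12),W(-20,-110,10)]: print(np.round(p), solve_ik(p,ROT))
bot.grip(0.0,60); st()
bot.move_ptp(W(-165,75,90),ROT); st("above")
bot.movel(W(-165,75,12),max_speed=120); st("down")
E
```

```text
wr [[ 599.38 -291.38   20.  ]
 [ 438.32 -263.01   20.  ]] [array([   9.16, -349.39,   20.  ]), array([-154.36, -347.03,   20.  ])]
rb [[323.58 329.19  20.  ]
 [206.07 280.96  20.  ]] [array([-361.98,  219.32,   20.  ]), array([-470.31,  152.98,   20.  ])]
gc [[ 375.37 -282.33   20.  ]
 [ 409.44 -387.42   20.  ]
 [ 225.18 -292.2    20.  ]] [array([-213.43, -376.13,   20.  ]), array([-163.06, -474.45,   20.  ]), array([-360.13, -409.81,   20.  ])]
can [[752.1    7.39  20.  ]] [array([112.33, -30.1 ,  20.  ])]
[-102.01   79.77]
[ -67.5  -178.03]
[-141.66   74.38]
[-107.98 -184.56]
[493. 141. 100.] [ 0.14  0.35 -0.53  0.63 -0.02 -2.84]
[493. 141.  12.] [ 0.14  0.49 -0.61  0.41 -0.02 -2.84]
[ 593. -149.   12.] [-0.37  0.62 -0.35  0.54  0.01  2.93]
[609. -50.  10.] [-0.2   0.62 -0.35  0.54  0.    3.1 ]
 t0.87 tcp [-380.97 -648.14  231.3 ] F [ 0.44 -0.12  0.11]
above t4.39 tcp [-164.72   74.77   90.09] F [-0.26  0.52  0.18]
down t5.19 tcp [-164.55   75.11   12.4 ] F [-0.13 -0.85  0.39]
```

```bash
sed -i 's/^ROT=.*/ROT=[np.pi,-PITCH,YAW+np.pi]/' h.py
cat >> h.py <<'E'
def push(y,xto,spd,thr=7,z=10):
    """push in +rail x to TCP x=xto"""
    r=bot.movel(W(xto,y,z),max_speed=spd,threshold=thr); st(f"push hit={r}"); return r
E
python3 - <<'E'
from h import *
bot.movel(W(-170,60,70),max_speed=150)
print(solve_ik(W(-170,52,70),ROT))
bot.move_ptp(W(-170,52,70),ROT); st("rot")
bot.movel(W(-168,52,10),max_speed=120); st("down")
push(52,-140,30)
push(52,-120,30)
im=imaging.capture("top"); crop("top",im,220,120,420,240,4,"pics/top1.png")
E
```

```text
[ 0.13  0.38 -0.58  0.54 -0.02  0.29]
rot t8.38 tcp [-170.1    52.     69.85] F [-0.43 -0.34  0.36]
down t9.03 tcp [-167.86   52.03   10.17] F [ 0.67 -0.47  0.48]
push hit=False t10.11 tcp [-140.18   51.96    9.89] F [-1.46  0.45 -0.87]
push hit=False t10.93 tcp [-119.28   51.91   10.24] F [0.43 0.47 0.12]
```

View pics/top1.png

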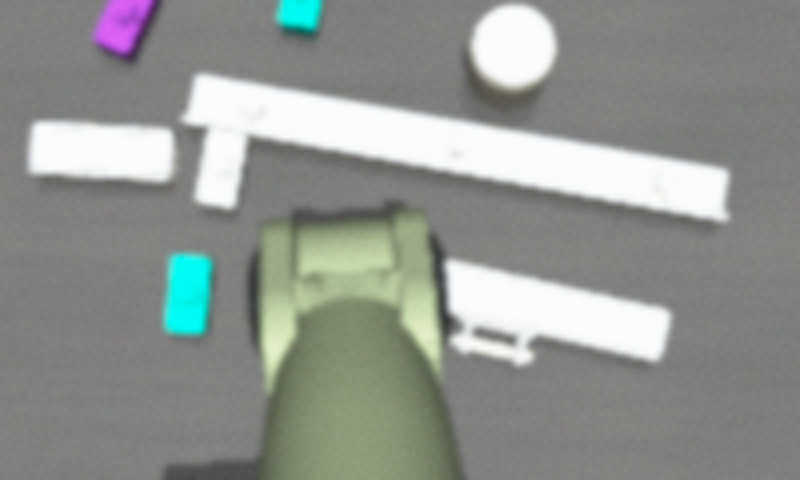

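The tube's left end moved ahead without trouble. Its rail-side edge now runs (445,260) to (670,312) in the crop, slightly past parallel to the rail. Next is the right end.

```bash
cat >> h.py <<'E'
def sw(yto,xpre,z=10,sp=250,back=58):
    h=here(); bot.movel(W(h[0]-back,h[1],h[2]),max_speed=sp); 
    bot.movel(W(h[0]-back,yto,z),max_speed=sp); bot.movel(W(xpre,yto,z),max_speed=120)
    st("switched")
E
python3 - <<'E'
from h import *
print(RF(unproj("top",np.array([662,361])/4+[220,120],40)[0]),RF(unproj("top",np.array([670,312])/4+[220,120],40)[0]))
h=here(); bot.movel(W(h[0]-58,h[1],10),max_speed=250); bot.movel(W(h[0]-58,-160,10),max_speed=250); st()
im=imaging.capture("top"); crop("top",im,220,120,420,240,4,"pics/top2.png")
E
```

```text
[-120.16 -190.45   40.  ] [ -80.87 -190.06   40.  ]
 t12.36 tcp [-177.15 -159.64   10.  ] F [-0.42  0.51 -0.51]
```

View pics/top2.png

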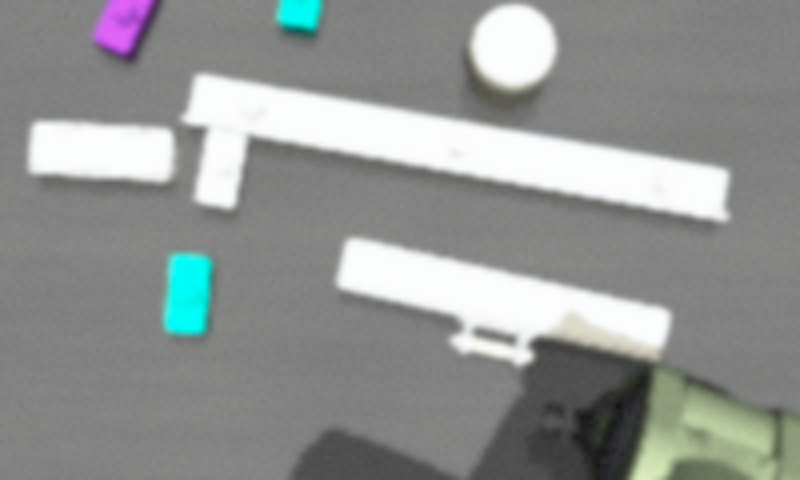

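The tube now runs from (347,238) to (671,311) on its rail side, a skew of about -0.045 with the left end ahead. The bystanders are unmoved.

```bash
python3 - <<'E'
from h import *
print(RF(unproj("top",np.array([347,238])/4+[220,120],40)[0]))
push(-158,-142,100); push(-158,-98,40)
sw(48,-128); push(48,-76,40)
h=here(); bot.movel(W(h[0]-58,h[1],10),max_speed=250); bot.movel(W(h[0]-58,-160,10),max_speed=250); st()
im=imaging.capture("top"); crop("top",im,220,120,420,240,4,"pics/top3.png")
E
```

```text
[-69.66  71.44  40.  ]
push hit=False t12.92 tcp [-142.63 -157.3     9.71] F [-0.15 -0.77  0.24]
push hit=False t14.17 tcp [ -97.84 -157.95   10.06] F [-0.77 -0.41 -0.49]
switched t15.91 tcp [-127.95   46.89    9.84] F [-0.28  0.01  0.2 ]
push hit=False t17.36 tcp [-75.93  47.96  10.12] F [-0.69  0.54 -0.86]
 t18.73 tcp [-133.72 -159.5     9.96] F [0.28 0.81 0.42]
```

View pics/top3.png

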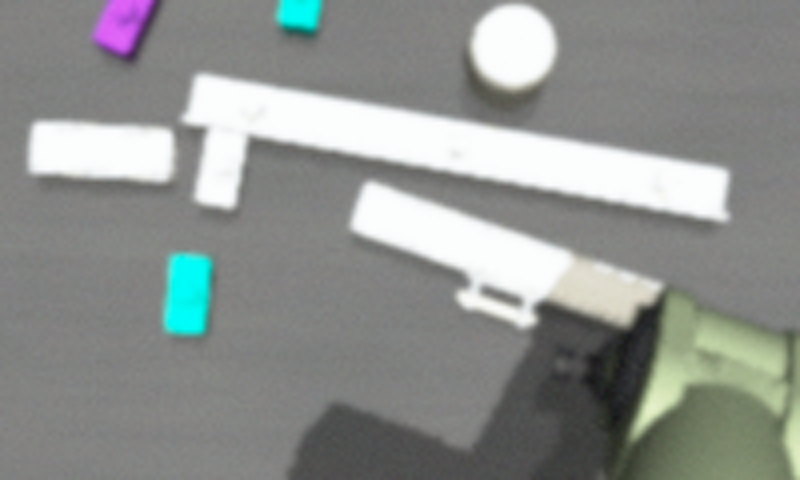

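The tube's left rail-side corner is at (370,182) in the crop, and the skew is about -0.17 with the left end ahead. The right end needs a larger push.

```bash
python3 - <<'E'
from h import *
print(RF(unproj("top",np.array([370,182])/4+[220,120],40)[0]),RF(unproj("top",np.array([660,287])/4+[220,120],40)[0]))
push(-152,-64,55)
sw(40,-105); push(40,-60,50)
h=here(); bot.movel(W(h[0]-58,h[1],10),max_speed=250); bot.movel(W(h[0]-58,-152,10),max_speed=250); st()
im=imaging.capture("top"); crop("top",im,220,120,420,240,4,"pics/top4.png")
E
```

```text
[-22.4   61.72  40.  ] [ -62.8  -178.91   40.  ]
push hit=False t20.21 tcp [ -63.91 -151.87   10.15] F [-0.47  0.48 -0.21]
switched t21.80 tcp [-104.22   38.77   10.08] F [-0.52  0.16 -0.73]
push hit=False t22.85 tcp [-59.71  39.84  10.04] F [-0.38 -0.12 -0.09]
 t24.15 tcp [-117.35 -151.55   10.02] F [0.9  0.39 0.51]
```

View pics/top4.png

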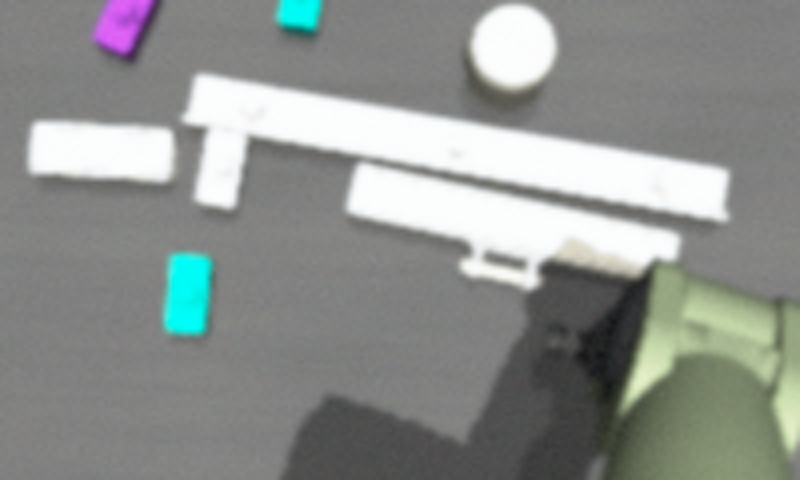

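The tube is nearly parallel to the rail. Its corners are at (356,163) and (680,233), leaving gaps of roughly 9 mm on the left and 17 mm on the right. Next I feel the right end home gently.

```bash
cat >> h.py <<'E'
def lean(ax,y_or_x,target=15,step=0.5,z=10,hold=0.5,nmax=14):
    h=here(); c=h[ax]
    for i in range(nmax):
        f=-np.mean([F()[ax] for _ in range(3)])
        if f>=target-1.5: break
        k=step if target-f>5 else step/2
        c+=k
        p=(c,y_or_x) if ax==0 else (y_or_x,c)
        bot.movel(W(*p,z),max_speed=12)
    st(f"lean n={i} cmd={c:.2f} f={f:.1f}"); bot.dwell(hold); st("held")
E
python3 - <<'E'
from h import *
print(RF(unproj("top",np.array([356,163])/4+[220,120],40)[0]),RF(unproj("top",np.array([680,233])/4+[220,120],40)[0]))
push(-155,-75,100)
push(-155,-58,35)
r=push(-155,-44,18,thr=7)
E
```

```text
[-9.48 75.43 40.  ] [ -17.6  -187.17   40.  ]
push hit=False t24.77 tcp [ -75.78 -154.29    9.65] F [-1.01  0.71 -0.08]
push hit=False t25.41 tcp [ -57.58 -155.     10.07] F [ 0.04 -0.26 -0.08]
push hit=True t25.93 tcp [ -51.61 -154.96    9.19] F [0.27 0.02 0.43]
```

```bash
python3 - <<'E'
from h import *
lean(0,-155)
E
```

```text
lean n=13 cmd=-46.36 f=13.8 t29.27 tcp [ -50.86 -154.82    9.41] F [-13.79  -0.94   8.92]
held t29.77 tcp [ -50.86 -154.84    9.43] F [-13.77  -1.5   10.37]
```

```bash
python3 - <<'E'
from h import *
sw(35,-70); push(35,-54,40)
bot.movel(W(-47.5,35,10),max_speed=15); st("pressed")
E
```

```text
switched t31.55 tcp [-70.43  33.84   9.7 ] F [-0.54  0.15 -0.11]
push hit=False t32.10 tcp [-53.62  35.03  10.03] F [ 0.24  0.01 -1.19]
pressed t32.68 tcp [-50.46  35.06   9.44] F [-8.12  0.78  6.12]
```

```bash
python3 - <<'E'
from h import *
bot.movel(W(-45.2,35,10),max_speed=15); st("pressed"); bot.dwell(0.4); st("held")
sw(-155,-66); push(-155,-54,40)
bot.movel(W(-45.8,-155,10),max_speed=15); st("pressed R"); bot.dwell(0.4); st("held")
sw(35,-66); push(35,-54,40)
bot.movel(W(-45.4,35,10),max_speed=15); st("pressed L"); bot.dwell(0.4); st("held")
h=here(); bot.movel(W(h[0]-60,h[1],10),max_speed=250); bot.movel(W(h[0]-60,-160,10),max_speed=250); st()
im=imaging.capture("top"); crop("top",im,220,120,420,240,4,"pics/top5.png")
im=imaging.capture("scene"); crop("scene",im,220,140,380,330,3,"pics/scene5.png")
E
```

```text
pressed t32.98 tcp [-50.44  34.99   9.01] F [-12.69   0.92   7.53]
held t33.38 tcp [-50.45  35.01   8.99] F [-13.8   -0.07   8.77]
switched t35.19 tcp [ -66.77 -153.94    9.63] F [-0.93 -0.1  -0.48]
push hit=False t35.64 tcp [ -53.94 -155.1     9.98] F [-0.63  0.22 -0.07]
pressed R t36.34 tcp [ -49.59 -154.98    9.15] F [-9.88 -1.26  5.79]
held t36.74 tcp [ -49.62 -154.97    9.16] F [-8.97 -0.84  5.69]
switched t38.55 tcp [-66.54  33.92   9.68] F [-0.45 -0.23  0.25]
push hit=False t39.00 tcp [-53.95  35.07  10.  ] F [-0.01 -0.08 -0.33]
pressed L t39.73 tcp [-49.93  35.04   9.07] F [-10.28  -0.8    5.95]
held t40.12 tcp [-49.96  35.03   9.06] F [-9.16 -0.05  7.06]
 t41.47 tcp [-109.63 -159.56    9.97] F [-0.66  0.36 -0.89]
```

View pics/top5.png

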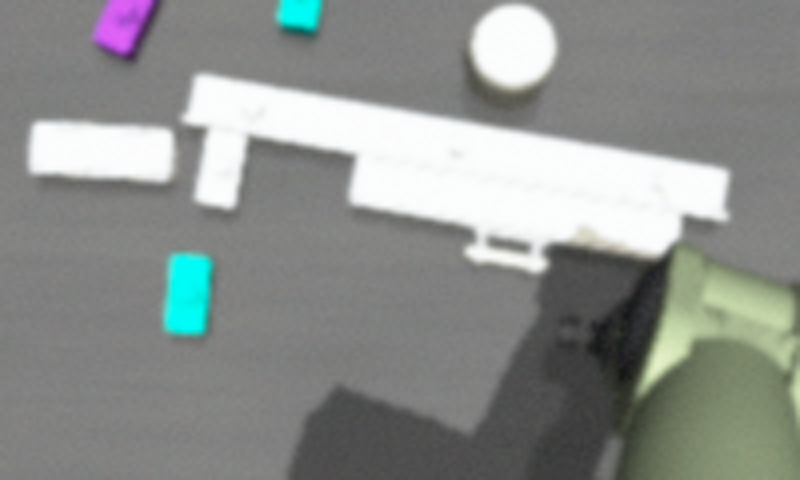

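View pics/scene5.png

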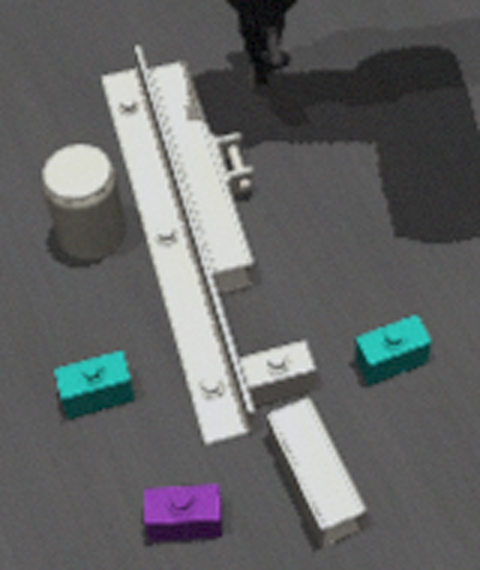

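The tube lies along the rail, with about 90 mm between its left end (355,155) and the stop. I will press both ends home once more, with about 15 N each.

```bash
python3 - <<'E'
from h import *
bot.movel(W(-56,-155,10),max_speed=90)
bot.movel(W(-44.0,-155,10),max_speed=16); st("pressed R"); bot.dwell(0.5); st("held")
sw(35,-58)
bot.movel(W(-44.2,35,10),max_speed=18); st("pressed L"); bot.dwell(0.5); st("held")
print(RF(unproj("top",np.array([682,215])/4+[220,120],40)[0]),RF(unproj("top",np.array([355,155])/4+[220,120],40)[0]),RF(unproj("top",np.array([246,136])/4+[220,120],40)[0]))
E
```

```text
pressed R t43.22 tcp [ -49.47 -154.88    8.83] F [-12.24  -0.66   7.5 ]
held t43.72 tcp [ -49.46 -154.91    8.86] F [-11.36  -0.05   8.08]
switched t45.58 tcp [-58.7   33.95   9.62] F [-0.11  0.09  0.52]
pressed L t46.50 tcp [-49.91  35.07   8.83] F [-12.86   0.23   8.72]
held t47.00 tcp [-49.9   35.1    8.84] F [-12.18  -0.42   7.8 ]
[  -3.16 -186.29   40.  ] [-3.32 77.39 40.  ] [ -4.17 165.34  40.  ]
```

```bash
python3 - <<'E'
from h import *
bot.movel(W(-43.4,35,10),max_speed=10); st("L+"); bot.dwell(0.3)
bot.movel(W(-112,35,10),max_speed=250); bot.movel(W(-112,-217,10),max_speed=280); bot.movel(W(-19.5,-217,10),max_speed=150); st("at end")
r=bot.movel(W(-19.5,-185,10),max_speed=40,threshold=12); st(f"push {r}")
r=bot.movel(W(-19.5,-130,10),max_speed=40,threshold=12); st(f"push {r}")
im=imaging.capture("top"); crop("top",im,220,120,420,240,4,"pics/top6.png")
im=imaging.capture("scene"); crop("scene",im,220,140,380,330,3,"pics/scene6.png")
E
```

```text
L+ t47.25 tcp [-49.89  35.07   8.68] F [-14.44   0.54   8.6 ]
at end t49.79 tcp [ -20.73 -216.      9.5 ] F [-0.84 -0.01 -0.12]
push False t50.74 tcp [ -19.63 -185.03   10.02] F [-0.69 -3.3   1.94]
push False t52.27 tcp [ -19.73 -130.71   10.02] F [-2.28 -4.76  1.9 ]
```

View pics/scene6.png

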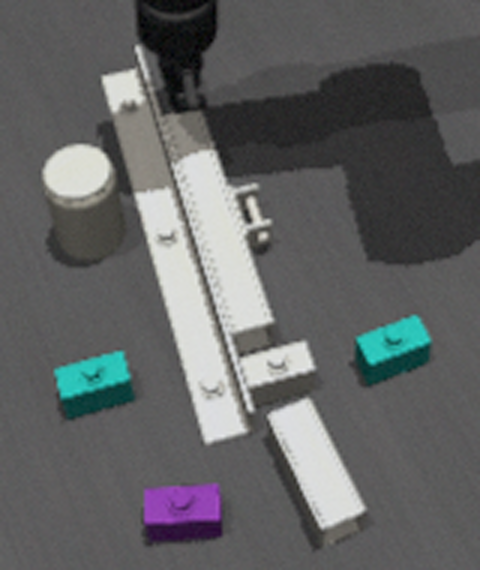

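View pics/top6.png

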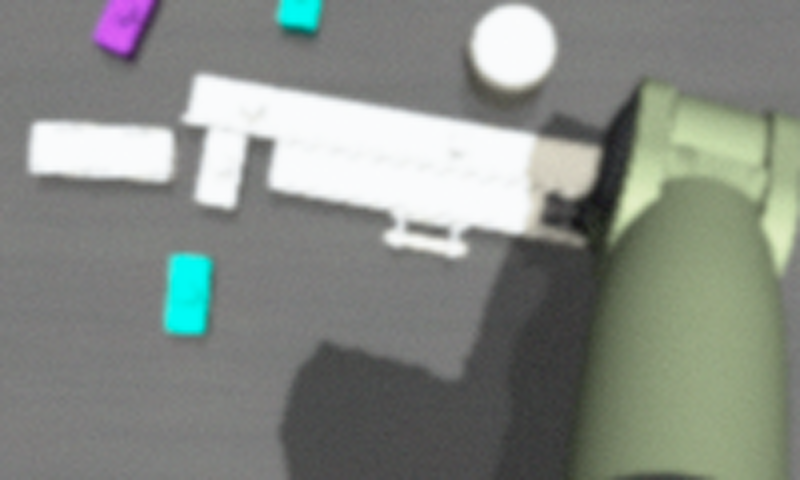

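The tube is flush along the rail and about 22 mm short of the stop. Its end is at about (272,165) in the crop, against (242,165) for the stop.

```bash
python3 - <<'E'
from h import *
r=bot.movel(W(-19.5,-116,10),max_speed=30,threshold=8); st(f"push {r}")
for c in range(-114,-90,2):
    bot.movel(W(-19.5,c,10),max_speed=18); f=-F()[1]
    if f>9: break
st(f"c={c}")
if f<20: 
    c2=c+max(0,(15-f)/2.9); bot.movel(W(-19.5,c2,10),max_speed=12); st(f"{c2:.1f}"); bot.dwell(.5); st("held")
E
```

```text
push False t52.98 tcp [ -19.75 -116.3    10.01] F [-2.61 -4.81  3.72]
c=-102 t54.79 tcp [ -19.78 -105.43   10.07] F [ -2.94 -12.93   4.03]
-101.3 t55.04 tcp [ -19.78 -105.37   10.09] F [ -2.96 -15.39   3.62]
held t55.54 tcp [ -19.83 -105.39   10.07] F [ -2.8  -14.91   4.52]
```

```bash
python3 - <<'E'
from h import *
bot.movel(W(-19.5,-122,10),max_speed=80); st("off")
bot.movel(W(-110,-122,10),max_speed=200); st()
im=imaging.capture("top"); crop("top",im,225,125,405,215,4,"pics/top7.png")
im=imaging.capture("scene"); crop("scene",im,250,150,340,290,4,"pics/scene7.png")
E
```

```text
off t55.95 tcp [ -19.36 -121.83    9.9 ] F [ 0.93  0.74 -0.3 ]
 t56.55 tcp [-108.23 -121.74   10.58] F [ 0.84 -0.61  0.51]
```

View pics/top7.png

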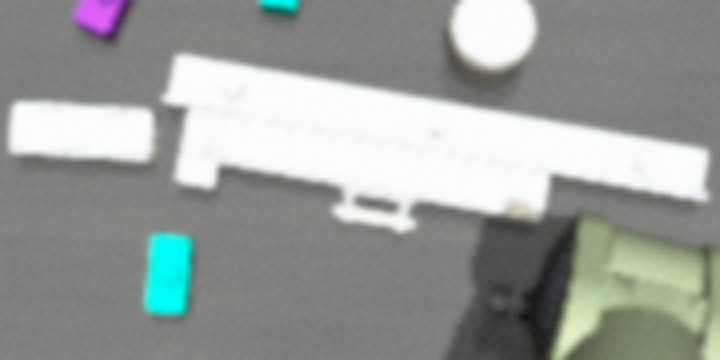

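View pics/scene7.png

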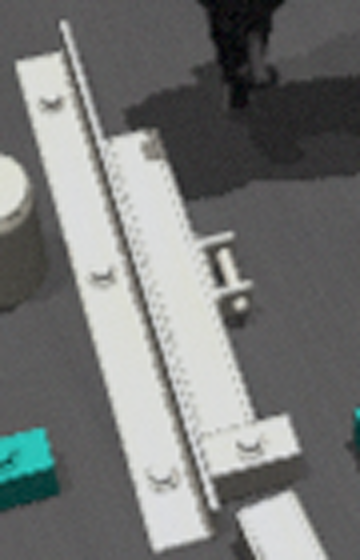

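Both pictures show the tube flush against the rail and meeting the stop, with nothing else moved. There is time to check the free end against the rail by feel.

```bash
python3 - <<'E'
from h import *
bot.movel(W(-110,-58,10),max_speed=200); bot.movel(W(-56,-58,10),max_speed=120)
bot.movel(W(-46.5,-58,10),max_speed=18); st("R light")
bot.movel(W(-44,-58,10),max_speed=12); st("R 15"); bot.dwell(.4); st("held")
E
```

```text
R light t58.39 tcp [-49.7  -57.94   9.35] F [-6.92 -0.61  4.72]
R 15 t58.75 tcp [-49.69 -57.89   8.86] F [-12.15  -0.25   8.49]
held t59.15 tcp [-49.69 -57.87   8.86] F [-11.7   -0.35   7.42]
```

```bash
python3 - <<'E'
from h import *
bot.movel(W(-105,-58,10),max_speed=120); bot.movel(W(-140,-70,90),max_speed=200); st("clear")
im=imaging.capture("scene"); crop("scene",im,220,140,380,330,3,"pics/scene8.png")
E
```

```text
clear t60.40 tcp [-138.98  -70.02   89.99] F [-0.29  0.68 -0.69]
```

View pics/scene8.png

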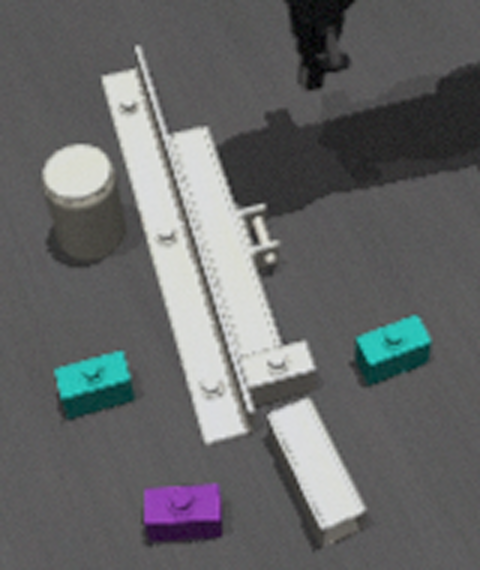

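The tube sits against the rail and the stop at (245,355), the robot is clear, and the neighbours are in place.

```bash
python3 -c "
from h import *
bot.sign_off(); print(bot.get_state()['t'])"
```

```text
the job is handed in; nothing more can be done
the job is handed in; nothing more can be done
```

The tube lies flush along the rail with its end against the stop, and I handed the job in after about 60 s of the 72 s allowed. I pushed its two ends in turn until it met the rail, pressed both ends home, then slid it along the rail to the stop.

- **Rail:** the final leans were about 12 to 14 N, with one earlier round at only 9–10 N. After the slide to the stop I felt the free end again at about 12 N. It met the rail exactly where the earlier presses predicted (-49.7 mm), so it is still flush.
- **Stop:** I leaned on the end for half a second at about 15 N, and the tool did not advance during it. I did not feel the stop again after backing off, but the last pictures show the end meeting it with no gap.
- **Forces:** no sideways force I read was above about 15.4 N, but I only read it between moves. During the rail leans the fingertip also pressed down on the tube with up to about 10 N.
- **Kept clear:** the fingers stayed well away from the bracket. The offcut, the look-alike blocks and the can had not moved in the last picture. The wrench, clamp, mallet and round bar lay outside the later crops and were not checked again, but the arm did not work near them.

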